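Open the wet-saw water valve behind its push-latch hatch

ROBOT

A 6-joint arm with a two-finger parallel gripper is mounted at the origin on the work surface. World frame = base frame: x ahead of the robot, y to its left, z up, the work surface at z = 0. Lengths are in mm, angles in rad, forces in N, time in s.
With the tool pointing down it reaches from about 350 to 975 mm from the base axis. Payload 7.1 kg.
Tool frame: the origin (TCP) lies at the very end of the fingers, on their centre line; the grasp point (between the pads) lies 19 mm behind it (ctrl.tcp_to_grasp is the distance from the TCP to the grasp point, in mm); z points along the fingers, x is the direction in which the jaws open and shut, and the axes are right-handed (so a half turn about z gives the same grasp; the last joint's range is limited). The gripper opens to 88 mm and grips with 3 to 60 N. Pads are 20 mm wide; open, the fingers measure 115 mm over their backs; the gripper's body (75 mm by 178 mm) begins 61 mm behind the grasp point.
Start: joints at [1.314, 0.423, 1.63, -0, 1.089, -0.019], TCP at [147.197, 607.403, 222.675] pointing down, gripper open.
Joint ranges: [-3, 3], [-0.9, 2.11], [0.09, 2.58], [-1.31, 4.45], [0.11, 2.69], [-2.54, 2.54]. Speed limits (rad/s): [2.39, 2.39, 3.01, 3.14, 3.14, 3.14].

INTERFACE

Orientations are given as a rotation vector (axis times angle).
In Python, from workcell import get_obs, viewer, ctrl, masks_of gives the robot as it stands. The module is installed in compiled form; this text tells all that it offers.
- The arm moves only by the shell command python3 -m inch 'ROWS'. ROWS is JSON, a list of rows, each an object of numbers: "tx", "ty", "tz": the shift along the tool's x, y, z in cm; "ax", "ay", "az": the turn, a rotation vector about the tool's x, y, z in degrees; "jaw": the opening, from 0 (shut) to 1 (fully open). In form: [{"tx": .., "ty": .., "tz": .., "ax": .., "ay": .., "az": .., "jaw": ..}, ...]. A call has 1 to 12 rows; each row shifts and turns the commanded pose from where the row before left it, along the tool's axes as they then stand; what a row does not reach is not made up. A row lasts 1/8 s, in which the tool goes at most 62.5 mm and 10.7 degrees, less where a joint would pass 70% of its speed; a pose out of reach is approached as far as the arm can. A call is refused whole if a number of a shift passes 6.25 or a number of a turn 10.7, either way. A call with a gripper value outside its range is refused whole. The fingers move at their own pace and stop on an object; the grip force is fixed at half the most. Time passes only in rows, so rows that do not move let the fingers close. It gives the time, the measured TCP pose, the force and the opening at its end, in the units of the state.
- get_obs(): the state, without advancing time (a new reading comes with each control period).
- viewer.get_image(name): name is "scene" or "side" or "wrist"; returns (picture, depth): 420x560x3 uint8, red, green, blue; 420x560 float32, mm along the optical axis (not along the pixel's ray), 0 where there is no reading.
- viewer.get_calibration(name): a dict with "fx", "fy", "cx", "cy" (pixels), "rvec" (rotation vector, rad) and "tvec" (3), from world to camera coordinates, as OpenCV has them. Camera axes: x right, y down, z forward; pixel columns grow to the right and rows downward; lengths in mm; the calibration is good to about 2 mm. A picture is of the moment at which its call begins: read the wrist's pose just before it. get_calibration takes no time and is no camera call; for the wrist camera it gives the pose at the moment of the call.
- ctrl.close_job(): hands the job in, once; it reports no verdict.
Trained networks look in the newest picture that a camera, given by its name, has taken for a name from the list of things; names that differ only in an ending like _2 or _b are one class to them, and where a whole thing is asked for, a point or a joint stands for the part that bears it (a point fixed in the world has none). Each returns a list of dicts, best first, with "score" (0 to 1); they miss things now and then, are a little off and sometimes report something else, mostly with a low value. They report only what shows in the picture. A call takes as long as a camera call. They do not tell look-alikes from the thing itself.
- masks_of(camera, thing): "pixels" (420x560 bool, what is visible of it) and "location" ([column, row] in pixels, amid what is visible of it).
The state is a dict: "t": time; "qpos": joint angles; "qvel": joint speeds; "joint_torque": joint torques, N m; "ee_pos": TCP position; "orientation": TCP orientation; "ft_force": force on the tool from outside, world axes, zero at the start; "moment": the same for the moment, N m; "width": finger opening in mm.
Only numpy, scipy, OpenCV 4.12 (cv2) and the standard library are available. Lean on these libraries where they do the work, as an engineer would, in place of code of your own. Each camera call takes 0.05 s, during which the arm holds its last target. There are 200 camera calls.

TASK

The stone-rubbing float has been left on the hatch of the water valve box: put it flat in the shallow steel tray and let go of it. Then press the hatch down at its round pad until the catch lets go and it swings fully open, wind the handwheel inside anticlockwise (seen from above) by its crank knob all the way to its stop, then back it off a quarter turn and let go. Leave the hatch open, and do not disturb the mallet, the stone sample or the bottle.

Things in the scene. Friction and masses are not known exactly. Their poses are not given: they have to be found in the camera images.
- valve_box: Grey steel box fixed to the bench, 252 x 252 mm, 120 mm high, walls 6 mm, open under its hatch (inside 240 x 240 mm). Origin: centre of its underside; z up; the hatch hinge runs along its +y side, the catch is in the middle of its -y side. It stands turned by up to 0.35 rad.
- hatch (a joint): Hatch angle, rad: 0 shut (plate level, top flush with the box's rim, 120 mm above the bench), positive upwards, 1.95 fully open (leaning back beyond upright over the box's +y side), -0.035 pressed in to its stop. A spring drives it open; a catch holds it at 0. Pressing in at the pad by about 4 to 5 mm (6 to 7 N there) frees the catch, and the hatch then rises by itself in about 1 s, following the finger that lets it rise.
- hatch_pad (a point): Centre of the thin round dark rubber pad, 40 mm across, on the top face of the aluminium hatch (236 x 236 x 6 mm), 30 mm in from its free edge: the place to press. Moves with the hatch. x and y as the box's when shut.
- hatch_hinge (a point): Middle of the hatch's hinge line, on the +y side of the box, 117 mm above the bench. The line runs along the box's x.
- wheel (a joint): Handwheel angle, rad; grows anticlockwise seen from above (opening the valve). Starts 1.5 to 2 turns before its hard stop, which is felt as a sudden resistance. Turning takes about 2.5 N at the crank knob; it stays where it is left.
- wheel_axis (a point): On the vertical axis of the handwheel (dark steel, 104 mm across), at the top of its rim, 50 mm above the bench, in the centre of the box.
- crank_top (a point): Top centre of the upright wooden crank knob on the wheel's rim: 22 mm thick, its straight part 34 mm long ending 6 mm below this point, which lies 101 mm above the bench and 44 mm from the wheel's axis. The knob spins freely on its own pin, so a gripper can hold it without turning as it goes round.
- float: Rubbing float, loose, 0.3 to 0.5 kg, lying on the shut hatch: grey stone sole 160 (x) x 70 (y) x 14 mm with a wooden bar handle above it along x (130 mm long, 26 mm wide, 26 mm high, 38 to 64 mm above the sole's underside, on two 24 mm posts). Origin: centre of the underside; z up.
- float_grip (a point): Centre of the float's bar handle, 51 mm above the underside of the sole; axes as the float's.
- tray: Shallow open steel tray fixed to the bench, 250 (x) x 160 (y) x 25 mm outside, walls and floor 5 mm. Origin: centre of its underside.
- mallet: Bystander: wooden mason's mallet standing on its head, 80 mm thick, 200 mm high. Origin: centre of its underside.
- sample: Bystander: stone sample 100 x 70 x 30 mm lying flat. Origin: centre of its underside.
- bottle: Bystander: grey bottle, 60 mm thick, 150 mm high. Origin: centre of its underside.
Not all that is in view belongs to the job. Leave any yellow look-alike of the float alone.

How it is judged:
By the outcome, as a careful person would: the job done as asked, in the order asked, and still so for the second after the job is handed in, with the robot touching nothing.
It also fails if it takes over 72 s, if anything falls off the work surface, if the arm or the gripper's body presses on something with over 40 N, if the wrist force passes 120 N, or if a joint passes its speed limit or range.

## Working session

There is one attempt and no reset: what is moved stays moved. The work goes in short steps, Python scripts to look and compute and a shell command to move; the robot and the scene stay as the last step left them, time stands still between calls to the robot, and variables do not carry over. Pictures are saved under pics/ and viewed, about 8 in all and at most 12, crops included, and the job is handed in when it is done.

```bash
mkdir -p pics; cat > h.py <<'E'
import numpy as np, cv2
from workcell import get_obs, viewer, ctrl, masks_of
from scipy.spatial.transform import Rotation as R
def snap(n):
    im,d=viewer.get_image(n); c=viewer.get_calibration(n); return im,d,c
def world(d,c,px=None):
    h,w=d.shape; v,u=np.mgrid[:h,:w]
    p=np.stack([(u-c['cx'])/c['fx']*d,(v-c['cy'])/c['fy']*d,d],-1)
    M=R.from_rotvec(np.ravel(c['rvec'])).as_matrix()
    return (p-np.ravel(c['tvec']))@M
def save(im,f): cv2.imwrite('pics/'+f,im[...,::-1])
def proj(p,c):
    return cv2.projectPoints(np.float64(p).reshape(-1,3),np.float64(c['rvec']),np.float64(c['tvec']),np.array([[c['fx'],0,c['cx']],[0,c['fy'],c['cy']],[0,0,1.]]),None)[0].reshape(-1,2)
E
python3 - <<'E'
from h import *
o=get_obs(); print({k:np.round(v,3).tolist() for k,v in o.items()})
for n in ('scene','side'):
    im,d,c=snap(n); save(im,n+'1.png'); W=world(d,c); np.savez(n+'1.npz',im=im,d=d,W=W)
    print(n, 'cam pos',np.round(-R.from_rotvec(np.ravel(c['rvec'])).as_matrix().T@np.ravel(c['tvec'])))
    for t in ('valve_box','hatch_pad','float','tray','mallet','sample','bottle'):
        for m in masks_of(n,t)[:3]:
            k=m['pixels']&(d>0); P=W[k]
            if len(P): 
                top=P[P[:,2]>np.percentile(P[:,2],97)-8]
                print(t,round(m['score'],2),np.round(m['location']),len(P),'med',np.round(np.median(P,0)),'z',np.round(np.percentile(P[:,2],[2,98])),'topc',np.round(top.mean(0)))
E
```

```text
{'t': 0.0, 'qpos': [1.314, 0.424, 1.631, 0.0, 1.089, -0.019], 'qvel': [-0.0, 0.0, 0.0, -0.001, -0.001, 0.002], 'joint_torque': [0.002, -54.463, -27.367, 0.064, 0.023, -0.0], 'ee_pos': [147.074, 606.865, 221.906], 'orientation': [2.469, 1.942, -0.002], 'ft_force': [-0.335, 0.381, -0.349], 'moment': [0.011, -0.022, -0.018], 'width': 87.968}
scene cam pos [1279.   54. 1253.]
valve_box 0.65 [283. 252.] 8316 med [638.  97. 120.] z [ 15. 125.] topc [586. 106. 121.]
hatch_pad 0.88 [277. 237.] 5216 med [594.  87. 121.] z [116. 126.] topc [586. 104. 121.]
float 0.94 [379. 299.] 1538 med [731. 350.  16.] z [ 2. 67.] topc [722. 356.  64.]
float 0.71 [297. 224.] 1507 med [581. 134. 136.] z [123. 188.] topc [567. 136. 184.]
float 0.58 [290. 176.] 1153 med [326. 132.  17.] z [ 4. 68.] topc [319. 132.  64.]
tray 0.58 [145. 237.] 4465 med [ 510. -293.    7.] z [ 0. 28.] topc [ 514. -292.   25.]
mallet 0.89 [200. 310.] 1093 med [ 780. -108.   80.] z [ 24. 202.] topc [ 771. -111.  200.]
sample 0.94 [407. 242.] 923 med [558. 458.  29.] z [ 4. 35.] topc [556. 461.  31.]
bottle 0.77 [345. 165.] 646 med [
[... 243 characters left out ...]
c [564.  91. 120.]
hatch_pad 0.21 [197. 154.] 795 med [544. 451.  28.] z [-1. 34.] topc [547. 459.  30.]
float 0.95 [265. 193.] 1484 med [549. 123. 136.] z [125. 187.] topc [556. 132. 183.]
float 0.93 [181. 272.] 1543 med [305. 116.  16.] z [ 7. 67.] topc [311. 128.  63.]
float 0.85 [253. 148.] 769 med [705. 371.  21.] z [-0. 67.] topc [715. 354.  63.]
mallet 0.63 [384. 234.] 1233 med [ 755. -122.   78.] z [  9. 199.] topc [ 763. -115.  197.]
mallet 0.22 [277. 204.] 4906 med [559.  74. 120.] z [116. 125.] topc [563.  92. 120.]
sample 0.89 [198. 155.] 735 med [543. 451.  29.] z [ 5. 35.] topc [547. 459.  30.]
bottle 0.96 [144. 220.] 936 med [297. 275.  82.] z [  2. 151.] topc [302. 288. 149.]
```

View pics/scene1.png

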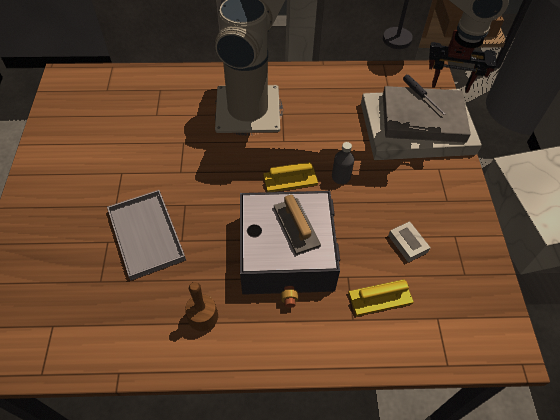

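```bash
python3 - <<'E'
from h import *
a=np.load('scene1.npz');b=np.load('side1.npz')
x=cv2.resize(a['im'][170:330,200:360],(480,480),interpolation=cv2.INTER_CUBIC)
save(x,'crop1.png')
for n,q in (('scene',a),('side',b)):
    W=q['W'].reshape(-1,3); r=np.hypot(W[:,0]-575,W[:,1]-95)
    P=W[(abs(W[:,2]-120)<5)&(r<220)].astype(np.float32)
    print(n,'boxtop',len(P),cv2.minAreaRect(P[:,:2]))
    P=W[(W[:,2]>178)&(r<220)&(W[:,2]<192)].astype(np.float32)
    print('handle',len(P),cv2.minAreaRect(P[:,:2]),P.mean(0))
    P=W[(W[:,2]>129)&(r<220)&(W[:,2]<138)].astype(np.float32)
    print('sole',len(P),cv2.minAreaRect(P[:,:2]),P.mean(0))
    P=W[(W[:,2]>20)&(abs(W[:,0]-510)<220)&(abs(W[:,1]+293)<180)&(W[:,2]<30)].astype(np.float32)
    if len(P):print('tray',len(P),cv2.minAreaRect(P[:,:2]),P.mean(0))
    for m in masks_of(n,'float')[:3]:
        print(m['location'],np.median(q['im'][m['pixels']],0))
E
```

```text
Traceback (most recent call last):
cv2.error: OpenCV(4.12.0) /io/opencv/modules/imgproc/src/convhull.cpp:143: error: (-215:Assertion failed) total >= 0 && (depth == CV_32F || depth == CV_32S) in function 'convexHull'
```

View pics/crop1.png

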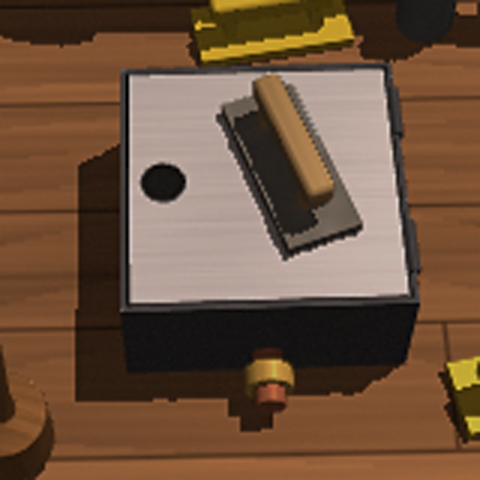

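The wooden-handled grey float at (297,224) sits on the hatch. The two yellow ones at (291,176) and (380,299) are look-alikes, so I'll leave them. The pad is at (254,231), the hinges are on the image's right (+y), the tray is at (145,237) and the mallet at (200,310).

```bash
python3 - <<'E'
from h import *
for n in ('scene','side'):
    q=np.load(n+'1.npz'); W3=q['W'].astype(np.float32); im=q['im'].astype(int)
    W=W3.reshape(-1,3); r=np.hypot(W[:,0]-575,W[:,1]-95); I=im.reshape(-1,3).sum(1)
    def rect(k,name):
        P=np.ascontiguousarray(W[k][:,:2],dtype=np.float32)
        if len(P)>5:
            (c,s,a)=cv2.minAreaRect(P); print(n,name,len(P),np.round(c,1),np.round(s,1),round(a,2),'mean',np.round(W[k].mean(0),1))
    box=(abs(W[:,2]-120)<4)&(r<200)
    rect(box,'boxtop'); rect(box&(I<120)&(np.hypot(W[:,0]-575,W[:,1])<60),'pad?')
    rect((W[:,2]>176)&(W[:,2]<192)&(r<200),'handle')
    rect((W[:,2]>130)&(W[:,2]<139)&(r<200),'sole')
    rect((W[:,2]>19)&(W[:,2]<30)&(abs(W[:,0]-510)<180)&(abs(W[:,1]+293)<150),'tray')
E
```

```text
scene boxtop 5552 [571.6 114.4] [257.3 254.6] 0.71 mean [585.9 108.  120.4]
scene pad? 106 [572.6  22.9] [37.8 32.8] 35.58 mean [572.9  23.  121.1]
scene handle 435 [563.9 135.9] [131.1  25.9] 20.05 mean [567.4 136.  183.6]
scene sole 834 [564.6 136.3] [162.4  71.2] 19.98 mean [578.5 134.4 134.6]
scene tray 538 [ 505.1 -292.3] [256.3 160.1] 22.34 mean [ 511.2 -292.4   24.7]
side boxtop 5510 [569.5 112.7] [256.  258.9] 0.81 mean [563.6  93.5 120. ]
side pad? 147 [573.8  14. ] [113.7  61. ] 0.68 mean [572.5  12.7 119.9]
side handle 422 [559.3 134.7] [131.   28.4] 20.53 mean [556.4 131.5 182.8]
side sole 797 [560.3 134. ] [163.8  70.8] 19.39 mean [550.2 119.4 134. ]
side tray 869 [ 504.  -292.1] [253.  160.1] 22.37 mean [ 495.5 -296.9   24.2]
```

```bash
cat > d.py <<'E'
# d.py x y z yaw: shift in the tool's present axes (cm) and turn (deg) to a tool-down pose; yaw of tool x
import sys; from h import *
o=get_obs(); T=R.from_rotvec(o['orientation']); x,y,z,a=map(float,sys.argv[1:5])
c,s=np.cos(np.radians(a)),np.sin(np.radians(a)); G=R.from_matrix(np.array([[c,s,0],[s,-c,0],[0,0,-1]]))
print('shift cm',np.round(T.inv().apply(np.array([x,y,z])-o['ee_pos'])/10,2),'turn deg',np.round(np.degrees((T.inv()*G).as_rotvec()),2))
print('t',round(o['t'],2),'pos',np.round(o['ee_pos'],1),'F',np.round(o['ft_force'],1),'w',round(o['width'],1),'q',np.round(o['qpos'],2))
E
python3 d.py 561.8 135.2 222 -70
```

```text
shift cm [-36.13  51.41   0.07] turn deg [ -0.    -0.   146.38]
t 0.8 pos [147.2 607.4 222.7] F [-0.1 -0.7 -1. ] w 87.9 q [ 1.31  0.42  1.63 -0.    1.09 -0.02]
```

```bash
python3 -m inch '[{"tx":-3.01,"ty":4.28},{"tx":-3.01,"ty":4.28},{"tx":-3.01,"ty":4.28},{"tx":-3.01,"ty":4.28},{"tx":-3.01,"ty":4.28},{"tx":-3.01,"ty":4.28},{"tx":-3.01,"ty":4.28},{"tx":-3.01,"ty":4.28},{"tx":-3.01,"ty":4.28},{"tx":-3.01,"ty":4.28},{"tx":-3.01,"ty":4.28},{"tx":-3.01,"ty":4.28}]'
python3 -m inch '[{"az":10.5},{"az":10.5},{"az":10.5},{"az":10.5},{"az":10.5},{"az":10.5},{"az":10.5},{"az":10.5},{"az":10.5},{"az":10.5},{"az":10.5},{"az":10.5}]'
python3 -m inch '[{"az":10.4},{"az":10},{}]'; python3 d.py 561.8 135.2 152 -70
python3 - <<'E'
from h import *
im,d,c=snap('wrist'); save(im,'w1.png'); W=world(d,c).astype(np.float32).reshape(-1,3)
r=np.hypot(W[:,0]-575,W[:,1]-95)
for lo,hi in((176,192),(130,139)):
    P=np.ascontiguousarray(W[(W[:,2]>lo)&(W[:,2]<hi)&(r<200)][:,:2]);print(len(P),cv2.minAreaRect(P) if len(P)>5 else '')
E
```

```text
shift cm [-36.13  51.41   7.07] turn deg [ -0.    -0.   146.38]
t 0.8 pos [147.2 607.4 222.7] F [-0.1 -0.7 -1. ] w 87.9 q [ 1.31  0.42  1.63 -0.    1.09 -0.02]
0 
0 $[0]: bad value
$[0]: bad value
$[0]: bad value
```

View pics/w1.png

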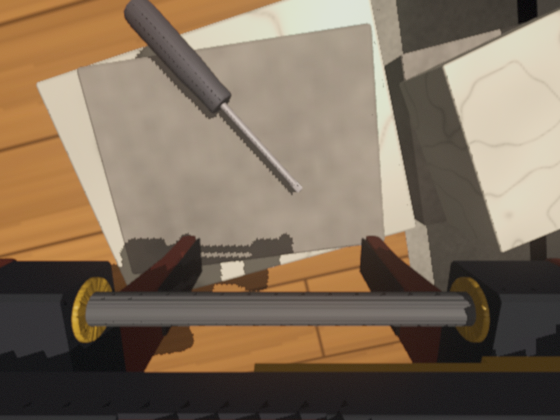

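The rows were refused because every key is needed, so the arm hasn't moved. The wrist view shows only the side table.

```bash
python3 -m inch '[{"tx":-3.01,"ty":4.28,"tz":0,"ax":0,"ay":0,"az":0,"jaw":1},{"tx":-3.01,"ty":4.28,"tz":0,"ax":0,"ay":0,"az":0,"jaw":1},{"tx":-3.01,"ty":4.28,"tz":0,"ax":0,"ay":0,"az":0,"jaw":1},{"tx":-3.01,"ty":4.28,"tz":0,"ax":0,"ay":0,"az":0,"jaw":1},{"tx":-3.01,"ty":4.28,"tz":0,"ax":0,"ay":0,"az":0,"jaw":1},{"tx":-3.01,"ty":4.28,"tz":0,"ax":0,"ay":0,"az":0,"jaw":1},{"tx":-3.01,"ty":4.28,"tz":0,"ax":0,"ay":0,"az":0,"jaw":1},{"tx":-3.01,"ty":4.28,"tz":0,"ax":0,"ay":0,"az":0,"jaw":1},{"tx":-3.01,"ty":4.28,"tz":0,"ax":0,"ay":0,"az":0,"jaw":1},{"tx":-3.01,"ty":4.28,"tz":0,"ax":0,"ay":0,"az":0,"jaw":1},{"tx":-3.01,"ty":4.28,"tz":0,"ax":0,"ay":0,"az":0,"jaw":1},{"tx":-3.01,"ty":4.28,"tz":0,"ax":0,"ay":0,"az":0,"jaw":1}]' && 
python3 -m inch '[{"tx":0,"ty":0,"tz":0,"ax":0,"ay":0,"az":10.5,"jaw":1},{"tx":0,"ty":0,"tz":0,"ax":0,"ay":0,"az":10.5,"jaw":1},{"tx":0,"ty":0,"tz":0,"ax":0,"ay":0,"az":10.5,"jaw":1},{"tx":0,"ty":0,"tz":0,"ax":0,"ay":0,"az":10.5,"jaw":1},{"tx":0,"ty":0,"tz":0,"ax":0,"ay":0,"az":10.5,"jaw":1},{"tx":0,"ty":0,"tz":0,"ax":0,"ay":0,"az":10.5,"jaw":1},{"tx":0,"ty":0,"tz":0,"ax":0,"ay":0,"az":10.5,"jaw":1},{"tx":0,"ty":0,"tz":0,"ax":0,"ay":0,"az":10.5,"jaw":1},{"tx":0,"ty":0,"tz":0,"ax":0,"ay":0,"az":10.5,"jaw":1},{"tx":0,"ty":0,"tz":0,"ax":0,"ay":0,"az":10.5,"jaw":1},{"tx":0,"ty":0,"tz":0,"ax":0,"ay":0,"az":10.5,"jaw":1},{"tx":0,"ty":0,"tz":0,"ax":0,"ay":0,"az":10.5,"jaw":1}]' &&
python3 -m inch '[{"tx":0,"ty":0,"tz":0,"ax":0,"ay":0,"az":10.4,"jaw":1},{"tx":0,"ty":0,"tz":0,"ax":0,"ay":0,"az":10,"jaw":1},{"tx":0,"ty":0,"tz":0,"ax":0,"ay":0,"az":0,"jaw":1}]'; python3 d.py 561.8 135.2 152 -70
python3 - <<'E'
from h import *
im,d,c=snap('wrist'); save(im,'w2.png'); W=world(d,c).astype(np.float32).reshape(-1,3)
r=np.hypot(W[:,0]-575,W[:,1]-95)
for lo,hi in((176,192),(130,139),(116,124)):
    P=np.ascontiguousarray(W[(W[:,2]>lo)&(W[:,2]<hi)&(r<200)][:,:2]);print(len(P),cv2.minAreaRect(P) if len(P)>5 else '')
E
```

```text
t: 2.35
ee_pos: [562.4, 133.9, 222.9]
orientation: [2.469, 1.942, 0.001]
ft_force: [1.0, 0.8, -0.5]
width: 87.8
t: 3.85
ee_pos: [561.3, 135.4, 222.7]
orientation: [-2.848, 1.327, -0.0]
ft_force: [0.1, 0.3, 0.1]
width: 88.0
t: 4.22
ee_pos: [561.3, 135.4, 222.7]
orientation: [-2.574, 1.8, -0.0]
ft_force: [-0.1, 0.7, 0.0]
width: 87.8
shift cm [ 0.04 -0.04  7.07] turn deg [-0.   -0.    0.07]
t 4.22 pos [561.3 135.4 222.7] F [-0.1  0.7  0. ] w 87.8 q [ 0.22  0.35  1.74 -0.    1.05  1.44]
6008 ((569.18408203125, 140.1646728515625), (110.67252349853516, 26.06740951538086), 20.01934814453125)
9168 ((564.7332763671875, 138.4495849609375), (151.22752380371094, 70.32489013671875), 19.935867309570312)
55257 ((569.8289184570312, 114.45480346679688), (252.7177734375, 256.339599609375), 0.9195035099983215)
```

```bash
python3 -m inch '[{"tx":-0.1,"ty":0,"tz":2.4,"ax":0,"ay":0,"az":0,"jaw":1},{"tx":-0.1,"ty":0,"tz":2.4,"ax":0,"ay":0,"az":0,"jaw":1},{"tx":0,"ty":0,"tz":2.3,"ax":0,"ay":0,"az":0,"jaw":1},{"tx":0,"ty":0,"tz":0,"ax":0,"ay":0,"az":0,"jaw":1},{"tx":0,"ty":0,"tz":0,"ax":0,"ay":0,"az":0,"jaw":0},{"tx":0,"ty":0,"tz":0,"ax":0,"ay":0,"az":0,"jaw":0},{"tx":0,"ty":0,"tz":0,"ax":0,"ay":0,"az":0,"jaw":0},{"tx":0,"ty":0,"tz":0,"ax":0,"ay":0,"az":0,"jaw":0},{"tx":0,"ty":0,"tz":0,"ax":0,"ay":0,"az":0,"jaw":0},{"tx":0,"ty":0,"tz":0,"ax":0,"ay":0,"az":0,"jaw":0}]'; python3 d.py 561.8 135.2 152 -70
```

```text
t: 5.52
ee_pos: [560.5, 137.2, 151.7]
orientation: [2.573, -1.802, -0.0]
ft_force: [-0.0, 0.4, -0.5]
width: 31.4
shift cm [ 0.23 -0.05 -0.03] turn deg [ 0.    0.   -0.02]
t 5.53 pos [560.5 137.2 151.7] F [-0.   0.4 -0.5] w 31.4 q [ 0.22  0.44  1.79 -0.    0.91  1.44]
```

```bash
python3 -m inch '[{"tx":0,"ty":0,"tz":0,"ax":0,"ay":0,"az":0,"jaw":0},{"tx":0,"ty":0,"tz":0,"ax":0,"ay":0,"az":0,"jaw":0},{"tx":0,"ty":0,"tz":0,"ax":0,"ay":0,"az":0,"jaw":0},{"tx":0,"ty":0,"tz":-0.5,"ax":0,"ay":0,"az":0,"jaw":0},{"tx":0,"ty":0,"tz":-1.5,"ax":0,"ay":0,"az":0,"jaw":0},{"tx":0,"ty":0,"tz":-2,"ax":0,"ay":0,"az":0,"jaw":0},{"tx":0,"ty":0,"tz":-2,"ax":0,"ay":0,"az":0,"jaw":0},{"tx":0,"ty":0,"tz":-1,"ax":0,"ay":0,"az":0,"jaw":0},{"tx":0,"ty":0,"tz":0,"ax":0,"ay":0,"az":0,"jaw":0}]'; python3 d.py 503.8 -292.2 222 -67.65
```

```text
t: 6.65
ee_pos: [560.9, 137.4, 222.6]
orientation: [-2.572, 1.802, -0.002]
ft_force: [0.9, 1.1, -2.8]
width: 25.9
shift cm [3.842e+01 2.005e+01 3.000e-02] turn deg [-0.09 -0.01 -2.37]
t 6.65 pos [560.9 137.4 222.6] F [ 0.9  1.1 -2.8] w 25.9 q [0.22 0.35 1.74 0.   1.05 1.44]
```

```bash
python3 -m inch '[{"tx":2,"ty":1,"tz":0,"ax":0,"ay":0,"az":0,"jaw":0},{"tx":3.64,"ty":1.9,"tz":0,"ax":0,"ay":0,"az":0,"jaw":0},{"tx":3.64,"ty":1.9,"tz":0,"ax":0,"ay":0,"az":0,"jaw":0},{"tx":3.64,"ty":1.9,"tz":0,"ax":0,"ay":0,"az":0,"jaw":0},{"tx":3.64,"ty":1.9,"tz":0,"ax":0,"ay":0,"az":0,"jaw":0},{"tx":3.64,"ty":1.9,"tz":0,"ax":0,"ay":0,"az":0,"jaw":0},{"tx":3.64,"ty":1.9,"tz":0,"ax":0,"ay":0,"az":0,"jaw":0},{"tx":3.64,"ty":1.9,"tz":0,"ax":0,"ay":0,"az":0,"jaw":0},{"tx":3.64,"ty":1.9,"tz":0,"ax":0,"ay":0,"az":0,"jaw":0},{"tx":3.64,"ty":1.9,"tz":0,"ax":0,"ay":0,"az":0,"jaw":0},{"tx":3.64,"ty":1.9,"tz":0,"ax":0,"ay":0,"az":0,"jaw":0},{"tx":0,"ty":0,"tz":0,"ax":0,"ay":0,"az":-2.4,"jaw":0}]'; python3 d.py 504.5 -292.2 38 -67.65
python3 - <<'E'
from h import *
im,d,c=snap('scene'); W=world(d,c).reshape(-1,3).astype(np.float32)
k=(abs(W[:,0]-505)<120)&(abs(W[:,1]+292)<130)&(W[:,2]>193)&(W[:,2]<212)
P=np.ascontiguousarray(W[k][:,:2]); print(len(P),cv2.minAreaRect(P),np.percentile(W[k][:,2],[5,50,95]))
E
```

```text
t: 8.15
ee_pos: [501.9, -295.2, 220.6]
orientation: [2.607, -1.751, -0.002]
ft_force: [0.2, -0.0, -4.0]
width: 25.9
shift cm [-0.17 -0.38 18.26] turn deg [ 0.08  0.03 -0.13]
t 8.15 pos [ 501.9 -295.2  220.6] F [ 0.2 -0.  -4. ] w 25.9 q [-0.55  0.36  1.73 -0.    1.05  0.63]
791 ((515.2357177734375, -290.30035400390625), (140.6583709716797, 69.81672668457031), 21.979984283447266) [199.06903839 204.0856781  207.52102661]
```

```bash
python3 -m inch '[{"tx":-0.17,"ty":-0.38,"tz":2.5,"ax":0,"ay":0,"az":0,"jaw":0},{"tx":0,"ty":0,"tz":3,"ax":0,"ay":0,"az":0,"jaw":0},{"tx":0,"ty":0,"tz":3,"ax":0,"ay":0,"az":0,"jaw":0},{"tx":0,"ty":0,"tz":3,"ax":0,"ay":0,"az":0,"jaw":0},{"tx":0,"ty":0,"tz":3,"ax":0,"ay":0,"az":0,"jaw":0},{"tx":0,"ty":0,"tz":2,"ax":0,"ay":0,"az":0,"jaw":0},{"tx":0,"ty":0,"tz":1.2,"ax":0,"ay":0,"az":0,"jaw":0},{"tx":0,"ty":0,"tz":0.4,"ax":0,"ay":0,"az":0,"jaw":0},{"tx":0,"ty":0,"tz":0,"ax":0,"ay":0,"az":0,"jaw":0}]'; python3 d.py 504.5 -292.2 37 -67.65
```

```text
t: 9.32
ee_pos: [507.0, -289.2, 41.1]
orientation: [2.61, -1.748, 0.001]
ft_force: [0.2, -0.0, -3.7]
width: 25.6
shift cm [0.18 0.35 0.41] turn deg [-0.02 -0.03  0.03]
t 9.32 pos [ 507.  -289.2   41.1] F [ 0.2 -0.  -3.7] w 25.6 q [-0.54  0.62  1.81 -0.    0.7   0.64]
```

```bash
python3 -m inch '[{"tx":0,"ty":0,"tz":0.25,"ax":0,"ay":0,"az":0,"jaw":0},{"tx":0,"ty":0,"tz":0.15,"ax":0,"ay":0,"az":0,"jaw":0},{"tx":0,"ty":0,"tz":0,"ax":0,"ay":0,"az":0,"jaw":0}]'
```

```text
t: 9.7
ee_pos: [506.7, -288.9, 36.8]
orientation: [2.61, -1.748, 0.0]
ft_force: [-1.3, -0.0, -3.2]
width: 25.8
```

```bash
python3 -m inch '[{"tx":0,"ty":0,"tz":0.08,"ax":0,"ay":0,"az":0,"jaw":0},{"tx":0,"ty":0,"tz":0.07,"ax":0,"ay":0,"az":0,"jaw":0}]'
```

```text
t: 9.95
ee_pos: [506.8, -289.1, 36.6]
orientation: [-2.61, 1.748, -0.0]
ft_force: [-5.8, 2.3, 16.9]
width: 25.6
```

```bash
python3 -m inch '[{"tx":0,"ty":0,"tz":-0.1,"ax":0,"ay":0,"az":0,"jaw":0},{"tx":0,"ty":0,"tz":0,"ax":0,"ay":0,"az":0,"jaw":1},{"tx":0,"ty":0,"tz":0,"ax":0,"ay":0,"az":0,"jaw":1},{"tx":0,"ty":0,"tz":0,"ax":0,"ay":0,"az":0,"jaw":1},{"tx":0,"ty":0,"tz":0,"ax":0,"ay":0,"az":0,"jaw":1},{"tx":0,"ty":0,"tz":-2,"ax":0,"ay":0,"az":0,"jaw":1},{"tx":0,"ty":0,"tz":-4,"ax":0,"ay":0,"az":0,"jaw":1},{"tx":0,"ty":0,"tz":-5,"ax":0,"ay":0,"az":0,"jaw":0},{"tx":0,"ty":0,"tz":-5,"ax":0,"ay":0,"az":0,"jaw":0},{"tx":0,"ty":0,"tz":0,"ax":0,"ay":0,"az":0,"jaw":0}]'
python3 - <<'E'
from h import *
for n in('scene','side'):
    im,d,c=snap(n); save(im,n+'2.png'); W=world(d,c).reshape(-1,3).astype(np.float32)
    for lo,hi in((62,75),(16,23)):
        k=(abs(W[:,0]-505)<120)&(abs(W[:,1]+292)<90)&(W[:,2]>lo)&(W[:,2]<hi)
        P=np.ascontiguousarray(W[k][:,:2]); print(n,len(P),cv2.minAreaRect(P) if len(P)>4 else '',np.percentile(W[k][:,2],[5,50,95]))
E
python3 d.py 572 23 160 -67.65
```

```text
t: 11.2
ee_pos: [509.1, -290.4, 201.9]
orientation: [-2.61, 1.748, -0.015]
ft_force: [-0.2, -0.1, -0.5]
width: 59.2
scene 366 ((508.88885498046875, -288.71075439453125), (131.34445190429688, 25.684480667114258), 21.78708839416504) [63.96359253 69.54076767 73.60096169]
scene 729 ((506.2970275878906, -292.07452392578125), (251.47055053710938, 159.715576171875), 22.32355308532715) [16.65746078 19.78142357 22.56495628]
side 614 ((505.4490051269531, -289.9896240234375), (127.7218017578125, 26.207786560058594), 22.366804122924805) [64.07178497 68.42267227 71.88960381]
side 1390 ((504.24822998046875, -292.0164794921875), (251.6535186767578, 159.3617401123047), 21.60123062133789) [16.51098499 19.31000423 22.38491564]
shift cm [-26.37 -17.91   3.73] turn deg [-0.07 -0.09  0.03]
t 11.3 pos [ 506.8 -289.   197.5] F [-0.5  0.9  0. ] w 51.4 q [-0.54  0.39  1.75 -0.    1.    0.64]
```

View pics/scene2.png

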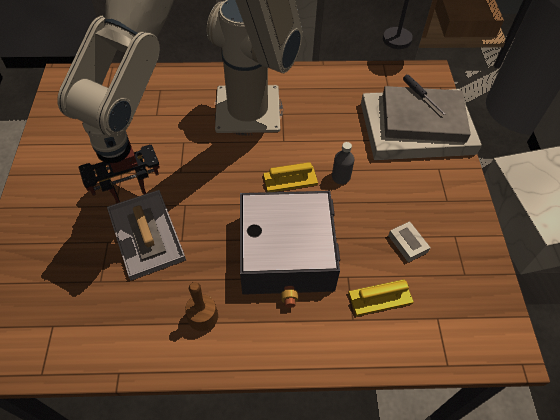

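Float lies flat inside the tray, around (145,228), and nothing else has moved. Next I'll go over to the hatch pad.

```bash
python3 -m inch '[{"tx":-3.77,"ty":-2.56,"tz":0,"ax":0,"ay":0,"az":0,"jaw":0},{"tx":-3.77,"ty":-2.56,"tz":0,"ax":0,"ay":0,"az":0,"jaw":0},{"tx":-3.77,"ty":-2.56,"tz":0,"ax":0,"ay":0,"az":0,"jaw":0},{"tx":-3.77,"ty":-2.56,"tz":0,"ax":0,"ay":0,"az":0,"jaw":0},{"tx":-3.77,"ty":-2.56,"tz":0,"ax":0,"ay":0,"az":0,"jaw":0},{"tx":-3.77,"ty":-2.56,"tz":0,"ax":0,"ay":0,"az":0,"jaw":0},{"tx":-3.77,"ty":-2.56,"tz":0,"ax":0,"ay":0,"az":0,"jaw":0}]'
python3 -m inch '[{"tx":0,"ty":0,"tz":0,"ax":0,"ay":0,"az":-9.8,"jaw":0},{"tx":0,"ty":0,"tz":0,"ax":0,"ay":0,"az":-9.8,"jaw":0},{"tx":0,"ty":0,"tz":0,"ax":0,"ay":0,"az":-9.8,"jaw":0},{"tx":0,"ty":0,"tz":0,"ax":0,"ay":0,"az":-9.8,"jaw":0},{"tx":0,"ty":0,"tz":0,"ax":0,"ay":0,"az":-9.8,"jaw":0},{"tx":0,"ty":0,"tz":0,"ax":0,"ay":0,"az":-9.8,"jaw":0},{"tx":0,"ty":0,"tz":0,"ax":0,"ay":0,"az":-9.8,"jaw":0},{"tx":0,"ty":0,"tz":0,"ax":0,"ay":0,"az":0,"jaw":0}]'
python3 - <<'E'
from h import *
for n in('scene','side','wrist'):
    im,d,c=snap(n); W=world(d,c).reshape(-1,3).astype(np.float32); I=im.reshape(-1,3).astype(int).sum(1)
    box=(abs(W[:,2]-120)<5)&(np.hypot(W[:,0]-570,W[:,1]-113)<195)
    pad=box&(I<110)&(np.hypot(W[:,0]-572,W[:,1]-23)<24)
    for k in(box,pad):
        P=np.ascontiguousarray(W[k][:,:2]); print(n,len(P),cv2.minAreaRect(P) if len(P)>4 else '',np.median(W[k],0) if len(P) else '')
E
python3 d.py 572 23 140 0.8
```

```text
t: 12.18
ee_pos: [570.9, 24.8, 194.6]
orientation: [2.609, -1.747, -0.004]
ft_force: [0.3, 0.3, 0.3]
width: 0.2
t: 13.18
ee_pos: [570.9, 23.3, 194.8]
orientation: [3.141, 0.024, -0.005]
ft_force: [-0.0, 0.3, -0.5]
width: 0.3
scene 6652 ((572.374267578125, 114.55882263183594), (257.3598937988281, 254.79580688476562), 0.6454648375511169) [596.46857 125.90102 120.60071]
scene 119 ((572.3997192382812, 24.711627960205078), (34.985008239746094, 33.978065490722656), 54.57732391357422) [572.6821    24.316172 121.65237 ]
side 5830 ((569.4168090820312, 111.95581817626953), (254.752197265625, 258.5133361816406), 1.192567229270935) [536.80853   78.151566 120.01991 ]
side 36 ((570.5711059570312, 25.065763473510742), (31.867006301879883, 36.60287857055664), 13.027710914611816) [568.5432    27.184097 121.15793 ]
wrist 87771 ((570.0960083007812, 81.40835571289062), (253.34474182128906, 188.12904357910156), 0.8783082365989685) [570.10846  96.13653 119.94362]
wrist 0  
shift cm [0.06 0.03 5.55] turn deg [0.   0.08 0.  ]
t 13.32 pos [571.4  23.3 195.5] F [0.  0.1 0.1] w 0.6 q [ 0.02  0.38  1.77 -0.    0.99  0.01]
```

```bash
python3 -m inch '[{"tx":0,"ty":0,"tz":3,"ax":0,"ay":0,"az":0,"jaw":0},{"tx":0,"ty":0,"tz":3,"ax":0,"ay":0,"az":0,"jaw":0},{"tx":0,"ty":0,"tz":1,"ax":0,"ay":0,"az":0,"jaw":0},{"tx":0,"ty":0,"tz":0.3,"ax":0,"ay":0,"az":0,"jaw":0},{"tx":0,"ty":0,"tz":0.1,"ax":0,"ay":0,"az":0,"jaw":0},{"tx":0,"ty":0,"tz":0,"ax":0,"ay":0,"az":0,"jaw":0}]'
```

```text
t: 14.08
ee_pos: [572.5, 23.3, 123.0]
orientation: [-3.141, -0.026, -0.002]
ft_force: [0.5, -0.4, 0.6]
width: 0.3
```

```bash
python3 -m inch '[{"tx":0,"ty":0,"tz":0.2,"ax":0,"ay":0,"az":0,"jaw":0},{"tx":0,"ty":0,"tz":0.2,"ax":0,"ay":0,"az":0,"jaw":0},{"tx":0,"ty":0,"tz":0.1,"ax":0,"ay":0,"az":0,"jaw":0},{"tx":0,"ty":0,"tz":0.1,"ax":0,"ay":0,"az":0,"jaw":0},{"tx":0,"ty":0,"tz":0,"ax":0,"ay":0,"az":0,"jaw":0}]'
```

```text
t: 14.7
ee_pos: [572.4, 23.3, 117.1]
orientation: [3.141, 0.027, 0.002]
ft_force: [-0.5, 0.2, 7.6]
width: 0.4
```

```bash
python3 -m inch '[{"tx":0,"ty":0,"tz":0.1,"ax":0,"ay":0,"az":0,"jaw":0},{"tx":0,"ty":0,"tz":0.05,"ax":0,"ay":0,"az":0,"jaw":0},{"tx":0,"ty":0,"tz":0,"ax":0,"ay":0,"az":0,"jaw":0},{"tx":0,"ty":1.5,"tz":-3,"ax":0,"ay":0,"az":0,"jaw":0},{"tx":0,"ty":4.5,"tz":-4,"ax":0,"ay":0,"az":0,"jaw":0},{"tx":0,"ty":5.5,"tz":-2,"ax":0,"ay":0,"az":0,"jaw":0},{"tx":0,"ty":5.5,"tz":0,"ax":0,"ay":0,"az":0,"jaw":0},{"tx":0,"ty":3,"tz":0,"ax":0,"ay":0,"az":0,"jaw":0},{"tx":0,"ty":0,"tz":0,"ax":0,"ay":0,"az":0,"jaw":0},{"tx":0,"ty":0,"tz":0,"ax":0,"ay":0,"az":0,"jaw":1},{"tx":0,"ty":0,"tz":0,"ax":0,"ay":0,"az":0,"jaw":1}]'
python3 - <<'E'
from h import *
for n in('scene','side'):
    im,d,c=snap(n); save(im,n+'3.png'); W=world(d,c); np.savez(n+'3.npz',im=im,W=W)
    for t in('crank_top','wheel','hatch_pad'):
        for m in masks_of(n,t)[:2]:
            P=W[m['pixels']&(d>0)]; print(n,t,round(m['score'],2),np.round(m['location']),len(P),np.round(np.median(P,0)),np.round(np.percentile(P,[5,95],axis=0)).tolist())
E
python3 d.py 571 113 160 0.9
```

```text
t: 16.08
ee_pos: [575.3, -175.4, 204.6]
orientation: [-3.141, -0.029, 0.001]
ft_force: [-0.8, 0.7, 0.5]
width: 17.0
scene crank_top 0.53 [203. 307.] 1063 [ 780. -107.   80.] [[750.0, -140.0, 33.0], [806.0, -78.0, 199.0]]
scene crank_top 0.38 [137. 242.] 2449 [ 537. -313.    7.] [[396.0, -387.0, 2.0], [630.0, -197.0, 27.0]]
scene wheel 0.78 [285. 239.] 617 [568. 107.  51.] [[527.0, 69.0, 43.0], [619.0, 153.0, 96.0]]
scene hatch_pad 0.81 [334. 202.] 1386 [587. 223. 286.] [[475.0, 206.0, 141.0], [688.0, 227.0, 353.0]]
side crank_top 0.62 [272. 225.] 121 [539.  71.  86.] [[533.0, 66.0, 60.0], [551.0, 81.0, 103.0]]
side wheel 0.68 [143. 223.] 974 [297. 276.  83.] [[274.0, 263.0, 5.0], [325.0, 304.0, 149.0]]
side wheel 0.6 [270. 219.] 688 [563. 104.  50.] [[525.0, 65.0, 24.0], [613.0, 157.0, 98.0]]
side hatch_pad 0.63 [217. 155.] 3648 [509. 248. 194.] [[452.0, 228.0, 124.0], [629.0, 282.0, 316.0]]
shift cm [  0.07 -28.94   4.47] turn deg [ 0.  -0.   0.1]
t 16.48 pos [ 575.4 -176.4  204.7] F [ 0.3  0.  -0.6] w 49.1 q [-0.32  0.41  1.7  -0.    1.03 -0.33]
```

View pics/scene3.png

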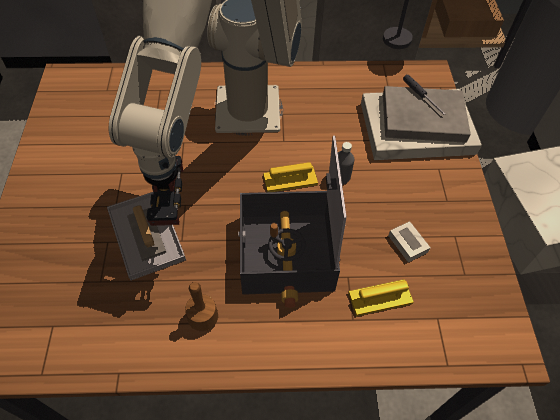

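The hatch has swung up, showing the wheel at (285,240) with its knob near (284,218–245). I'll locate the knob precisely and check the hatch angle.

```bash
python3 - <<'E'
from h import *
for n in('scene','side'):
    im,d,c=snap(n); save(im,n+'4.png'); W=world(d,c)
    x=W[...,0];y=W[...,1];z=W[...,2]; ins=(abs(x-571)<112)&(abs(y-113)<105)
    for lo,hi in((52,58),(58,72),(72,84),(84,94),(94,99),(99,106)):
        k=ins&(z>lo)&(z<hi); P=W[k]; v,u=np.nonzero(k)
        if len(P): print(n,lo,hi,len(P),np.round(P.mean(0)),np.round(P.min(0)),np.round(P.max(0)),'px',u.mean().round(),v.mean().round())
    k=ins&(z>42)&(z<53); P=np.ascontiguousarray(W[k][:,:2].astype(np.float32)); print('rim',cv2.minEnclosingCircle(P))
    k=(abs(x-571)<130)&(y>215)&(y<340)&(z>135)&(z<360); P=W[k]
    p=np.polyfit(P[:,2],P[:,1],1); print('hatch angle',np.pi/2+np.arctan(p[0]),len(P))
    if n=='scene': save(cv2.resize(im[185:300,230:350],(720,690)),'c4.png')
    if n=='scene': save(cv2.resize(im[190:290,235:345],(660,600),interpolation=cv2.INTER_CUBIC),'c4.png')
E
```

```text
scene 52 58 165 [577. 113.  54.] [524.  61.  52.] [623. 160.  58.] px 287.0 244.0
scene 58 72 40 [566.  97.  63.] [546.  67.  58.] [594. 124.  72.] px 281.0 239.0
scene 72 84 17 [554.  77.  78.] [549.  67.  73.] [559.  86.  83.] px 274.0 233.0
scene 84 94 18 [554.  76.  89.] [549.  67.  84.] [557.  86.  94.] px 274.0 230.0
scene 94 99 14 [549.  77.  98.] [535.  67.  96.] [557.  86.  99.] px 274.0 227.0
scene 99 106 32 [548.  77. 102.] [537.  67.  99.] [557.  86. 105.] px 274.0 226.0
rim ((573.3716430664062, 110.80573272705078), 52.49872589111328)
hatch angle 1.9438832485479798 4333
side 52 58 82 [563. 114.  54.] [518.  61.  52.] [617. 159.  58.] px 266.0 217.0
side 58 72 39 [549.  83.  64.] [531.  66.  58.] [579. 124.  72.] px 269.0 225.0
side 72 84 25 [540.  70.  78.] [532.  65.  73.] [553.  80.  84.] px 269.0 226.0
side 84 94 23 [538.  71.  89.] [532.  65.  84.] [550.  82.  94.] px 268.0 223.0
side 94 99 21 [541.  73.  97.] [532.  62.  94.] [551.  87.  99.] px 269.0 220.0
side 99 106 30 [543.  75. 101.] [534.  65.  99.] [552.  85. 104.] px 269.0 219.0
rim ((569.30126953125, 109.95196533203125), 52.64219665527344)
hatch angle 1.9461805810973059 3220
```

View pics/c4.png

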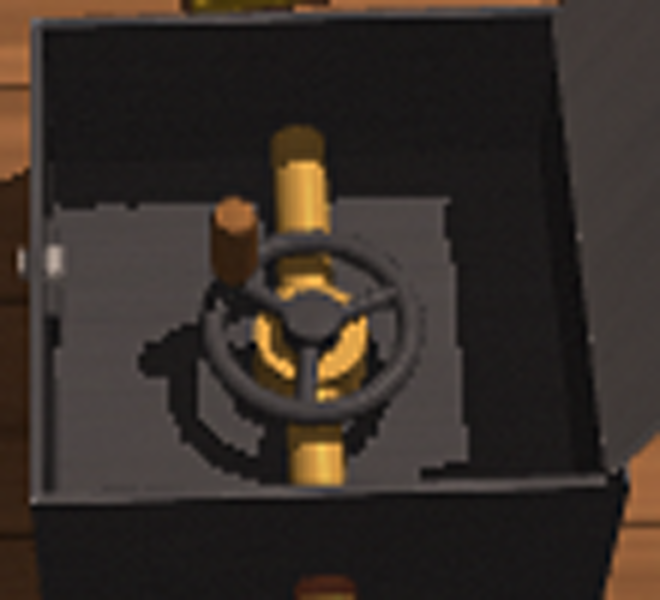

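```bash
python3 - <<'E'
from h import *
c=viewer.get_calibration('wrist'); o=get_obs(); p=-R.from_rotvec(np.ravel(c['rvec'])).as_matrix().T@np.ravel(c['tvec']); print('cam rel',np.round(p-o['ee_pos']))
E
python3 d.py 545.5 76 140 0.9
```

```text
cam rel [ -2.  66. 162.]
shift cm [ -2.55 -25.31   6.47] turn deg [-0.    0.    0.08]
t 16.57 pos [ 575.3 -176.6  204.7] F [ 0.2 -0.7 -0.5] w 57.2 q [-0.32  0.41  1.7  -0.    1.03 -0.33]
```

```bash
python3 -m inch '[{"tx":-0.51,"ty":-4.06,"tz":0,"ax":0,"ay":0,"az":0,"jaw":1},{"tx":-0.51,"ty":-5.25,"tz":0,"ax":0,"ay":0,"az":0,"jaw":1},{"tx":-0.51,"ty":-5.25,"tz":0,"ax":0,"ay":0,"az":0,"jaw":1},{"tx":-0.51,"ty":-5.25,"tz":0,"ax":0,"ay":0,"az":0,"jaw":1},{"tx":-0.51,"ty":-5.5,"tz":0,"ax":0,"ay":0,"az":0,"jaw":1},{"tx":0,"ty":0,"tz":4,"ax":0,"ay":0,"az":0,"jaw":1},{"tx":0,"ty":0,"tz":4,"ax":0,"ay":0,"az":0,"jaw":1},{"tx":0,"ty":0,"tz":0,"ax":0,"ay":0,"az":0,"jaw":1},{"tx":0,"ty":0,"tz":0,"ax":0,"ay":0,"az":0,"jaw":1}]'
python3 d.py 545.5 76 65 0.9
python3 - <<'E'
from h import *
im,d,c=snap('wrist'); save(im,'w5.png'); W=world(d,c); x,y,z=W[...,0],W[...,1],W[...,2]
k=(abs(x-546)<35)&(abs(y-76)<30)&(z>90)&(z<108); P=np.ascontiguousarray(W[k][:,:2].astype(np.float32)); print(len(P), cv2.minEnclosingCircle(P) if len(P)>3 else '')
k=(abs(x-571)<60)&(abs(y-113)<60)&(z>44)&(z<53); P=np.ascontiguousarray(W[k][:,:2].astype(np.float32)); print(len(P), cv2.minEnclosingCircle(P) if len(P)>3 else '',P.min(0),P.max(0))
E
```

```text
t: 17.7
ee_pos: [546.3, 75.9, 125.7]
orientation: [-3.141, -0.026, -0.002]
ft_force: [-0.1, -0.7, -0.3]
width: 88.0
shift cm [-0.09 -0.01  6.07] turn deg [-0.01 -0.06  0.06]
t 17.7 pos [546.3  75.9 125.7] F [-0.1 -0.7 -0.3] w 88.0 q [0.12 0.45 1.86 0.   0.83 0.1 ]
897 ((543.67431640625, 78.31810760498047), 10.824058532714844)
6778 ((570.071044921875, 113.37739562988281), 51.7483024597168) [518.5174   62.06818] [621.27496 164.78104]
```

View pics/w5.png

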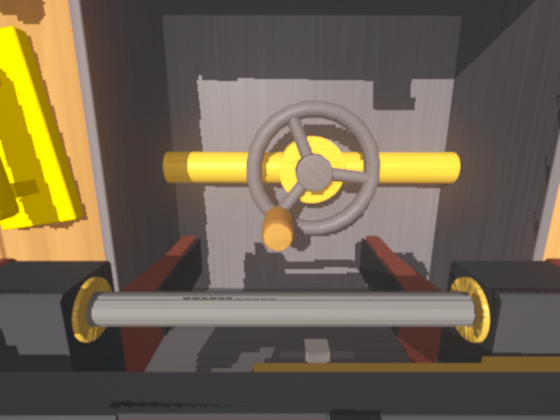

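```bash
python3 -m inch '[{"tx":-0.23,"ty":-0.23,"tz":2,"ax":0,"ay":0,"az":0,"jaw":1},{"tx":0,"ty":0,"tz":2,"ax":0,"ay":0,"az":0,"jaw":1},{"tx":0,"ty":0,"tz":2,"ax":0,"ay":0,"az":0,"jaw":0},{"tx":0,"ty":0,"tz":0,"ax":0,"ay":0,"az":0,"jaw":0},{"tx":0,"ty":0,"tz":0,"ax":0,"ay":0,"az":0,"jaw":0},{"tx":0,"ty":0,"tz":0,"ax":0,"ay":0,"az":0,"jaw":0},{"tx":0,"ty":0,"tz":0,"ax":0,"ay":0,"az":0,"jaw":0},{"tx":0,"ty":0,"tz":0,"ax":0,"ay":0,"az":0,"jaw":0},{"tx":0,"ty":0,"tz":0,"ax":0,"ay":0,"az":0,"jaw":0},{"tx":0,"ty":0,"tz":0,"ax":0,"ay":0,"az":0,"jaw":0},{"tx":0,"ty":0,"tz":0,"ax":0,"ay":0,"az":0,"jaw":0},{"tx":0,"ty":0,"tz":0,"ax":0,"ay":0,"az":0,"jaw":0}]'
cat > arc.py <<'E'
# present knob angle from the TCP, and chord shifts in tool axes (cm) along the circle; args: step deg, n
import sys; from h import *
o=get_obs(); T=R.from_rotvec(o['orientation']); C=np.array([570.1,113.4]); p=o['ee_pos']; v=p[:2]-C
a=np.degrees(np.arctan2(v[1],v[0])); r=np.hypot(*v); u=v/r; f=o['ft_force']
print('ang',round(a,1),'r',round(r,1),'z',round(p[2],1),'w',round(o['width'],1),'t',round(o['t'],2),'F rad',round(f[:2]@u,1),'tan',round(f[:2]@[-u[1],u[0]],1),'z',round(f[2],1))
s,n=float(sys.argv[1]),int(sys.argv[2]); q=p
for i in range(1,n+1):
    b=np.radians(a+s*i); g=np.array([*(C+44*np.array([np.cos(b),np.sin(b)])),66]); print(np.round(T.inv().apply(g-q)/10,2)); q=g
E
python3 arc.py 20 12
```

```text
t: 19.25
ee_pos: [543.6, 78.3, 64.8]
orientation: [-3.141, -0.027, -0.001]
ft_force: [2.0, 1.2, 1.6]
width: 21.2
ang -127.1 r 43.9 z 64.8 w 21.2 t 19.25 F rad -2.1 tan 0.9 z 1.6
[ 1.35  0.72 -0.12]
[1.51 0.21 0.  ]
[ 1.49 -0.32  0.  ]
[ 1.3  -0.81  0.  ]
[ 0.94 -1.2   0.  ]
[ 0.47 -1.45  0.  ]
[-0.05 -1.53  0.  ]
[-0.57 -1.42 -0.  ]
[-1.02 -1.14 -0.  ]
[-1.35 -0.72 -0.  ]
[-1.51 -0.21 -0.  ]
[-1.49  0.32 -0.  ]
```

```bash
python3 -m inch '[{"tx":1.35,"ty":0.72,"tz":0,"ax":0,"ay":0,"az":0,"jaw":0},{"tx":1.51,"ty":0.21,"tz":0,"ax":0,"ay":0,"az":0,"jaw":0},{"tx":1.49,"ty":-0.32,"tz":0,"ax":0,"ay":0,"az":0,"jaw":0},{"tx":1.3,"ty":-0.81,"tz":0,"ax":0,"ay":0,"az":0,"jaw":0},{"tx":0.94,"ty":-1.2,"tz":0,"ax":0,"ay":0,"az":0,"jaw":0},{"tx":0.47,"ty":-1.45,"tz":0,"ax":0,"ay":0,"az":0,"jaw":0}]'; python3 arc.py 20 12
```

```text
t: 20.0
ee_pos: [614.4, 107.4, 64.8]
orientation: [3.141, 0.026, 0.001]
ft_force: [-1.3, -3.2, 5.0]
width: 21.0
ang -7.7 r 44.7 z 64.8 w 21.0 t 20.0 F rad -0.8 tan -3.3 z 5.0
[-0.1  -1.54 -0.12]
[-0.56 -1.42 -0.  ]
[-1.01 -1.15 -0.  ]
[-1.34 -0.73 -0.  ]
[-1.51 -0.23 -0.  ]
[-1.5  0.3 -0. ]
[-1.3  0.8 -0. ]
[-0.95  1.19  0.  ]
[-0.49  1.45  0.  ]
[0.04 1.53 0.  ]
[0.56 1.42 0.  ]
[1.01 1.15 0.  ]
```

```bash
python3 -m inch '[{"tx":-0.1,"ty":-1.54,"tz":0,"ax":0,"ay":0,"az":0,"jaw":0},{"tx":-0.56,"ty":-1.42,"tz":0,"ax":0,"ay":0,"az":0,"jaw":0},{"tx":-1.01,"ty":-1.15,"tz":0,"ax":0,"ay":0,"az":0,"jaw":0},{"tx":-1.34,"ty":-0.73,"tz":0,"ax":0,"ay":0,"az":0,"jaw":0},{"tx":-1.51,"ty":-0.23,"tz":0,"ax":0,"ay":0,"az":0,"jaw":0},{"tx":-1.5,"ty":0.3,"tz":0,"ax":0,"ay":0,"az":0,"jaw":0},{"tx":-1.3,"ty":0.8,"tz":0,"ax":0,"ay":0,"az":0,"jaw":0},{"tx":-0.95,"ty":1.19,"tz":0,"ax":0,"ay":0,"az":0,"jaw":0},{"tx":-0.49,"ty":1.45,"tz":0,"ax":0,"ay":0,"az":0,"jaw":0},{"tx":0.04,"ty":1.53,"tz":0,"ax":0,"ay":0,"az":0,"jaw":0},{"tx":0.56,"ty":1.42,"tz":0,"ax":0,"ay":0,"az":0,"jaw":0},{"tx":1.01,"ty":1.15,"tz":0,"ax":0,"ay":0,"az":0,"jaw":0}]'; python3 arc.py 20 9
```

```text
t: 21.5
ee_pos: [541.4, 79.9, 64.8]
orientation: [-3.14, -0.026, 0.001]
ft_force: [2.3, 8.4, 1.3]
width: 21.0
ang -130.6 r 44.1 z 64.8 w 21.0 t 21.5 F rad -7.9 tan -3.7 z 1.3
[ 1.31  0.79 -0.12]
[ 1.5   0.31 -0.  ]
[ 1.51 -0.23 -0.  ]
[ 1.34 -0.73  0.  ]
[ 1.01 -1.14  0.  ]
[ 0.56 -1.42  0.  ]
[ 0.04 -1.53  0.  ]
[-0.48 -1.45  0.  ]
[-0.95 -1.2   0.  ]
```

```bash
python3 -m inch '[{"tx":1.31,"ty":0.79,"tz":0,"ax":0,"ay":0,"az":0,"jaw":0},{"tx":1.5,"ty":0.31,"tz":0,"ax":0,"ay":0,"az":0,"jaw":0},{"tx":1.51,"ty":-0.23,"tz":0,"ax":0,"ay":0,"az":0,"jaw":0},{"tx":1.34,"ty":-0.73,"tz":0,"ax":0,"ay":0,"az":0,"jaw":0},{"tx":1.01,"ty":-1.14,"tz":0,"ax":0,"ay":0,"az":0,"jaw":0},{"tx":0.56,"ty":-1.42,"tz":0,"ax":0,"ay":0,"az":0,"jaw":0},{"tx":0.04,"ty":-1.53,"tz":0,"ax":0,"ay":0,"az":0,"jaw":0}]'; python3 arc.py 10 12
```

```text
t: 22.38
ee_pos: [614.3, 119.9, 64.8]
orientation: [3.141, 0.026, 0.0]
ft_force: [-1.1, -3.8, 6.1]
width: 21.1
ang 8.4 r 44.6 z 64.8 w 21.1 t 22.38 F rad -1.6 tan -3.6 z 6.1
[-0.23 -0.74 -0.12]
[-0.29 -0.71 -0.  ]
[-0.41 -0.65 -0.  ]
[-0.52 -0.57 -0.  ]
[-0.61 -0.47 -0.  ]
[-0.68 -0.35 -0.  ]
[-0.73 -0.23 -0.  ]
[-0.76 -0.1  -0.  ]
[-0.77  0.03 -0.  ]
[-0.75  0.17 -0.  ]
[-0.71  0.29 -0.  ]
[-0.65  0.41 -0.  ]
```

```bash
python3 -m inch '[{"tx":-0.23,"ty":-0.74,"tz":0,"ax":0,"ay":0,"az":0,"jaw":0},{"tx":-0.29,"ty":-0.71,"tz":0,"ax":0,"ay":0,"az":0,"jaw":0},{"tx":-0.41,"ty":-0.65,"tz":0,"ax":0,"ay":0,"az":0,"jaw":0},{"tx":-0.52,"ty":-0.57,"tz":0,"ax":0,"ay":0,"az":0,"jaw":0}]'; python3 arc.py 8 3
python3 -m inch '[{"tx":-0.61,"ty":-0.47,"tz":0,"ax":0,"ay":0,"az":0,"jaw":0}]'; python3 arc.py 8 12
```

```text
t: 22.88
ee_pos: [599.1, 146.7, 64.8]
orientation: [-3.141, -0.026, -0.001]
ft_force: [3.6, -0.3, 3.3]
width: 21.3
ang 48.9 r 44.2 z 64.8 w 21.3 t 22.88 F rad 2.1 tan -2.9 z 3.3
[-0.49 -0.37 -0.12]
[-0.53 -0.31 -0.  ]
[-0.57 -0.23 -0.  ]
t: 23.0
ee_pos: [592.7, 151.2, 64.8]
orientation: [-3.141, -0.027, -0.0]
ft_force: [3.8, -1.1, 4.7]
width: 21.1
ang 59.1 r 44.1 z 64.8 w 21.1 t 23.0 F rad 1.1 tan -3.8 z 4.7
[-0.55 -0.28 -0.12]
[-0.58 -0.21 -0.  ]
[-0.6  -0.13 -0.  ]
[-0.61 -0.04 -0.  ]
[-0.61  0.04 -0.  ]
[-0.6   0.13 -0.  ]
[-0.58  0.21 -0.  ]
[-0.54  0.29 -0.  ]
[-0.5   0.36 -0.  ]
[-0.44  0.43 -0.  ]
[-0.38  0.48 -0.  ]
[-0.31  0.53 -0.  ]
```

```bash
cat > chk.py <<'E'
# passes (0) while the wheel still turns freely
import sys; from h import *
o=get_obs(); v=o['ee_pos'][:2]-np.array([570.1,113.4]); u=v/np.hypot(*v); f=o['ft_force'][:2]; t=f@[-u[1],u[0]]
print('ang',np.degrees(np.arctan2(v[1],v[0])).round(1),'r',np.hypot(*v).round(1),'tan',t.round(1),'rad',(f@u).round(1)); sys.exit(t<-9)
E
python3 -m inch '[{"tx":-0.27,"ty":-0.14,"tz":0,"ax":0,"ay":0,"az":0,"jaw":0}]' >/dev/null && python3 chk.py &&
python3 -m inch '[{"tx":-0.28,"ty":-0.14,"tz":0,"ax":0,"ay":0,"az":0,"jaw":0}]' >/dev/null && python3 chk.py &&
python3 -m inch '[{"tx":-0.29,"ty":-0.1,"tz":0,"ax":0,"ay":0,"az":0,"jaw":0}]' >/dev/null && python3 chk.py &&
python3 -m inch '[{"tx":-0.29,"ty":-0.1,"tz":0,"ax":0,"ay":0,"az":0,"jaw":0}]' >/dev/null && python3 chk.py &&
python3 -m inch '[{"tx":-0.3,"ty":-0.07,"tz":0,"ax":0,"ay":0,"az":0,"jaw":0}]' >/dev/null && python3 chk.py &&
python3 -m inch '[{"tx":-0.3,"ty":-0.06,"tz":0,"ax":0,"ay":0,"az":0,"jaw":0}]' >/dev/null && python3 chk.py &&
python3 -m inch '[{"tx":-0.3,"ty":-0.02,"tz":0,"ax":0,"ay":0,"az":0,"jaw":0}]' >/dev/null && python3 chk.py &&
python3 -m inch '[{"tx":-0.31,"ty":-0.02,"tz":0,"ax":0,"ay":0,"az":0,"jaw":0}]' >/dev/null && python3 chk.py &&
python3 -m inch '[{"tx":-0.3,"ty":0.02,"tz":0,"ax":0,"ay":0,"az":0,"jaw":0}]' >/dev/null && python3 chk.py &&
python3 -m inch '[{"tx":-0.31,"ty":0.02,"tz":0,"ax":0,"ay":0,"az":0,"jaw":0}]' >/dev/null && python3 chk.py; python3 arc.py 8 12
```

```text
ang 63.4 r 43.9 tan -2.8 rad 2.1
ang 63.4 r 43.9 z 64.8 w 21.2 t 23.12 F rad 2.1 tan -2.8 z 4.1
[-0.56 -0.25 -0.12]
[-0.59 -0.17  0.  ]
[-0.61 -0.08  0.  ]
[-0.61  0.    0.  ]
[-0.61  0.09  0.  ]
[-0.59  0.17  0.  ]
[-0.56  0.25  0.  ]
[-0.52  0.33  0.  ]
[-0.47  0.4  -0.  ]
[-0.41  0.46 -0.  ]
[-0.34  0.51 -0.  ]
[-0.27  0.55 -0.  ]False
```

```bash
sed -i 's/sys.exit(t<-9)/sys.exit(int(t<-9))/' chk.py
python3 -m inch '[{"tx":-0.28,"ty":-0.13,"tz":0,"ax":0,"ay":0,"az":0,"jaw":0}]' >/dev/null && python3 chk.py &&
python3 -m inch '[{"tx":-0.28,"ty":-0.12,"tz":0,"ax":0,"ay":0,"az":0,"jaw":0}]' >/dev/null && python3 chk.py &&
python3 -m inch '[{"tx":-0.29,"ty":-0.09,"tz":0,"ax":0,"ay":0,"az":0,"jaw":0}]' >/dev/null && python3 chk.py &&
python3 -m inch '[{"tx":-0.3,"ty":-0.08,"tz":0,"ax":0,"ay":0,"az":0,"jaw":0}]' >/dev/null && python3 chk.py &&
python3 -m inch '[{"tx":-0.3,"ty":-0.04,"tz":0,"ax":0,"ay":0,"az":0,"jaw":0}]' >/dev/null && python3 chk.py &&
python3 -m inch '[{"tx":-0.31,"ty":-0.04,"tz":0,"ax":0,"ay":0,"az":0,"jaw":0}]' >/dev/null && python3 chk.py &&
python3 -m inch '[{"tx":-0.3,"ty":0,"tz":0,"ax":0,"ay":0,"az":0,"jaw":0}]' >/dev/null && python3 chk.py &&
python3 -m inch '[{"tx":-0.31,"ty":0,"tz":0,"ax":0,"ay":0,"az":0,"jaw":0}]' >/dev/null && python3 chk.py &&
python3 -m inch '[{"tx":-0.3,"ty":0.04,"tz":0,"ax":0,"ay":0,"az":0,"jaw":0}]' >/dev/null && python3 chk.py &&
python3 -m inch '[{"tx":-0.31,"ty":0.05,"tz":0,"ax":0,"ay":0,"az":0,"jaw":0}]' >/dev/null && python3 chk.py &&
python3 -m inch '[{"tx":-0.29,"ty":0.08,"tz":0,"ax":0,"ay":0,"az":0,"jaw":0}]' >/dev/null && python3 chk.py &&
python3 -m inch '[{"tx":-0.3,"ty":0.09,"tz":0,"ax":0,"ay":0,"az":0,"jaw":0}]' >/dev/null && python3 chk.py; python3 arc.py 8 12
```

```text
ang 66.8 r 43.9 tan -2.5 rad 2.8
ang 70.5 r 43.8 tan -2.4 rad 2.8
ang 74.5 r 43.8 tan -2.0 rad 3.0
ang 78.6 r 43.7 tan -3.0 rad 2.1
ang 82.6 r 43.7 tan -2.6 rad 3.5
ang 86.8 r 43.7 tan -2.5 rad 2.9
ang 90.8 r 43.6 tan -3.0 rad 3.9
ang 95.0 r 43.6 tan -1.5 rad 1.3
ang 99.0 r 43.5 tan -2.0 rad 2.1
ang 103.1 r 43.5 tan -2.5 rad 1.1
ang 107.2 r 43.5 tan -2.2 rad 2.7
ang 111.4 r 43.5 tan -2.2 rad 0.7
ang 111.4 r 43.5 z 64.8 w 21.6 t 24.62 F rad 0.7 tan -2.2 z 6.1
[-0.58  0.2  -0.12]
[-0.52  0.33  0.  ]
[-0.47  0.4   0.  ]
[-0.41  0.46  0.  ]
[-0.34  0.51  0.  ]
[-0.27  0.55  0.  ]
[-0.19  0.59  0.  ]
[-0.1   0.61  0.  ]
[-0.02  0.61  0.  ]
[0.07 0.61 0.  ]
[ 0.15  0.59 -0.  ]
[ 0.23  0.57 -0.  ]
```

```bash

python3 -m inch '[{"tx":-0.29,"ty":0.1,"tz":0,"ax":0,"ay":0,"az":0,"jaw":0}]' >/dev/null && python3 chk.py &&
python3 -m inch '[{"tx":-0.28,"ty":0.12,"tz":0,"ax":0,"ay":0,"az":0,"jaw":0}]' >/dev/null && python3 chk.py &&
python3 -m inch '[{"tx":-0.26,"ty":0.16,"tz":0,"ax":0,"ay":0,"az":0,"jaw":0}]' >/dev/null && python3 chk.py &&
python3 -m inch '[{"tx":-0.26,"ty":0.17,"tz":0,"ax":0,"ay":0,"az":0,"jaw":0}]' >/dev/null && python3 chk.py &&
python3 -m inch '[{"tx":-0.24,"ty":0.19,"tz":0,"ax":0,"ay":0,"az":0,"jaw":0}]' >/dev/null && python3 chk.py &&
python3 -m inch '[{"tx":-0.23,"ty":0.21,"tz":0,"ax":0,"ay":0,"az":0,"jaw":0}]' >/dev/null && python3 chk.py &&
python3 -m inch '[{"tx":-0.21,"ty":0.23,"tz":0,"ax":0,"ay":0,"az":0,"jaw":0}]' >/dev/null && python3 chk.py &&
python3 -m inch '[{"tx":-0.2,"ty":0.23,"tz":0,"ax":0,"ay":0,"az":0,"jaw":0}]' >/dev/null && python3 chk.py &&
python3 -m inch '[{"tx":-0.17,"ty":0.25,"tz":0,"ax":0,"ay":0,"az":0,"jaw":0}]' >/dev/null && python3 chk.py &&
python3 -m inch '[{"tx":-0.17,"ty":0.26,"tz":0,"ax":0,"ay":0,"az":0,"jaw":0}]' >/dev/null && python3 chk.py &&
python3 -m inch '[{"tx":-0.14,"ty":0.27,"tz":0,"ax":0,"ay":0,"az":0,"jaw":0}]' >/dev/null && python3 chk.py &&
python3 -m inch '[{"tx":-0.13,"ty":0.28,"tz":0,"ax":0,"ay":0,"az":0,"jaw":0}]' >/dev/null && python3 chk.py &&
python3 -m inch '[{"tx":-0.1,"ty":0.29,"tz":0,"ax":0,"ay":0,"az":0,"jaw":0}]' >/dev/null && python3 chk.py &&
python3 -m inch '[{"tx":-0.09,"ty":0.3,"tz":0,"ax":0,"ay":0,"az":0,"jaw":0}]' >/dev/null && python3 chk.py; python3 arc.py 8 10
```

```text
ang 115.5 r 43.5 tan -2.7 rad -0.6
ang 119.4 r 43.5 tan -2.3 rad -1.7
ang 123.4 r 43.4 tan -2.1 rad -1.8
ang 127.4 r 43.4 tan -2.5 rad -2.6
ang 131.4 r 43.4 tan -3.3 rad -2.2
ang 135.5 r 43.4 tan -2.7 rad -2.1
ang 139.6 r 43.4 tan -2.6 rad -2.8
ang 143.5 r 43.4 tan -2.2 rad -2.6
ang 147.5 r 43.4 tan -1.9 rad -2.9
ang 151.5 r 43.4 tan -2.6 rad -3.4
ang 155.4 r 43.4 tan -2.8 rad -3.4
ang 159.4 r 43.4 tan -3.1 rad -4.4
ang 163.5 r 43.4 tan -2.4 rad -3.5
ang 167.5 r 43.4 tan -2.1 rad -4.4
ang 167.5 r 43.4 z 64.8 w 21.2 t 26.38 F rad -4.4 tan -2.1 z 4.1
[-0.16  0.59 -0.12]
[-0.02  0.61 -0.  ]
[ 0.07  0.61 -0.  ]
[ 0.15  0.59 -0.  ]
[0.24 0.57 0.  ]
[0.31 0.53 0.  ]
[0.38 0.48 0.  ]
[0.45 0.42 0.  ]
[0.5  0.36 0.  ]
[0.54 0.28 0.  ]
```

```bash

python3 -m inch '[{"tx":-0.08,"ty":0.3,"tz":0,"ax":0,"ay":0,"az":0,"jaw":0}]' >/dev/null && python3 chk.py &&
python3 -m inch '[{"tx":-0.05,"ty":0.3,"tz":0,"ax":0,"ay":0,"az":0,"jaw":0}]' >/dev/null && python3 chk.py &&
python3 -m inch '[{"tx":-0.02,"ty":0.3,"tz":0,"ax":0,"ay":0,"az":0,"jaw":0}]' >/dev/null && python3 chk.py &&
python3 -m inch '[{"tx":0,"ty":0.31,"tz":0,"ax":0,"ay":0,"az":0,"jaw":0}]' >/dev/null && python3 chk.py &&
python3 -m inch '[{"tx":0.03,"ty":0.31,"tz":0,"ax":0,"ay":0,"az":0,"jaw":0}]' >/dev/null && python3 chk.py &&
python3 -m inch '[{"tx":0.04,"ty":0.3,"tz":0,"ax":0,"ay":0,"az":0,"jaw":0}]' >/dev/null && python3 chk.py &&
python3 -m inch '[{"tx":0.07,"ty":0.3,"tz":0,"ax":0,"ay":0,"az":0,"jaw":0}]' >/dev/null && python3 chk.py &&
python3 -m inch '[{"tx":0.08,"ty":0.29,"tz":0,"ax":0,"ay":0,"az":0,"jaw":0}]' >/dev/null && python3 chk.py &&
python3 -m inch '[{"tx":0.11,"ty":0.29,"tz":0,"ax":0,"ay":0,"az":0,"jaw":0}]' >/dev/null && python3 chk.py &&
python3 -m inch '[{"tx":0.13,"ty":0.28,"tz":0,"ax":0,"ay":0,"az":0,"jaw":0}]' >/dev/null && python3 chk.py &&
python3 -m inch '[{"tx":0.15,"ty":0.27,"tz":0,"ax":0,"ay":0,"az":0,"jaw":0}]' >/dev/null && python3 chk.py &&
python3 -m inch '[{"tx":0.16,"ty":0.26,"tz":0,"ax":0,"ay":0,"az":0,"jaw":0}]' >/dev/null && python3 chk.py &&
python3 -m inch '[{"tx":0.19,"ty":0.24,"tz":0,"ax":0,"ay":0,"az":0,"jaw":0}]' >/dev/null && python3 chk.py &&
python3 -m inch '[{"tx":0.2,"ty":0.23,"tz":0,"ax":0,"ay":0,"az":0,"jaw":0}]' >/dev/null && python3 chk.py &&
python3 -m inch '[{"tx":0.22,"ty":0.21,"tz":0,"ax":0,"ay":0,"az":0,"jaw":0}]' >/dev/null && python3 chk.py &&
python3 -m inch '[{"tx":0.23,"ty":0.2,"tz":0,"ax":0,"ay":0,"az":0,"jaw":0}]' >/dev/null && python3 chk.py; python3 arc.py 8 8
```

```text
ang 171.6 r 43.5 tan -2.2 rad -5.5
ang 175.5 r 43.5 tan -2.2 rad -5.4
ang 179.4 r 43.5 tan -1.5 rad -6.0
ang -178.2 r 43.5 tan -22.2 rad -3.6
ang -178.2 r 43.5 z 64.8 w 20.8 t 26.88 F rad -3.6 tan -22.2 z 2.4
[-0.    0.61 -0.12]
[ 0.14  0.6  -0.  ]
[ 0.22  0.57 -0.  ]
[ 0.3   0.54 -0.  ]
[ 0.37  0.49 -0.  ]
[ 0.43  0.43 -0.  ]
[ 0.49  0.37 -0.  ]
[ 0.54  0.3  -0.  ]
```

Sudden 22 N of resistance at 182° (about 1.86 turns from the start), so that is the stop. I'll hold one row to confirm it, then plan the quarter turn back.

```bash
python3 -m inch '[{"tx":0,"ty":0.05,"tz":0,"ax":0,"ay":0,"az":0,"jaw":0},{"tx":0,"ty":0,"tz":0,"ax":0,"ay":0,"az":0,"jaw":0}]'; python3 chk.py; python3 arc.py -15 6
python3 - <<'E'
from h import *
for n in('scene','side'):
    im,d,c=snap(n); W=world(d,c); z=W[...,2];x=W[...,0];y=W[...,1]
    k=(abs(x-526)<25)&(abs(y-112)<25)&(z>97)&(z<106); P=W[k]; print(n,len(P),P.mean(0) if len(P) else '')
E
```

```text
t: 27.12
ee_pos: [526.6, 112.3, 64.8]
orientation: [-3.139, -0.025, -0.002]
ft_force: [3.7, 14.6, 3.0]
width: 21.4
ang -178.5 r 43.5 tan -14.5 rad -4.0
ang -178.5 r 43.5 z 64.8 w 21.4 t 27.12 F rad -4.0 tan -14.5 z 3.0
[ 0.09 -1.14 -0.12]
[ 0.43 -1.07  0.  ]
[ 0.69 -0.92  0.  ]
[ 0.9  -0.71  0.  ]
[ 1.06 -0.45  0.  ]
[ 1.14 -0.16  0.  ]
scene 0 
side 50 [523.092923   104.67266991 100.64823736]
```

```bash
python3 -m inch '[{"tx":0.09,"ty":-1.2,"tz":0,"ax":0,"ay":0,"az":0,"jaw":0},{"tx":0.43,"ty":-1.07,"tz":0,"ax":0,"ay":0,"az":0,"jaw":0},{"tx":0.69,"ty":-0.92,"tz":0,"ax":0,"ay":0,"az":0,"jaw":0},{"tx":0.9,"ty":-0.71,"tz":0,"ax":0,"ay":0,"az":0,"jaw":0},{"tx":1.06,"ty":-0.45,"tz":0,"ax":0,"ay":0,"az":0,"jaw":0},{"tx":1.0,"ty":-0.14,"tz":0,"ax":0,"ay":0,"az":0,"jaw":0},{"tx":0,"ty":0,"tz":0,"ax":0,"ay":0,"az":0,"jaw":0}]'; python3 chk.py; python3 d.py 569 157.2 65 0.9
```

```text
t: 28.1
ee_pos: [566.6, 156.7, 64.8]
orientation: [-3.14, -0.026, 0.002]
ft_force: [1.3, 7.1, 7.6]
width: 21.2
ang 94.7 r 43.5 tan -1.9 rad 7.0
shift cm [ 0.24 -0.05 -0.02] turn deg [-0.06  0.09  0.05]
t 28.1 pos [566.6 156.7  64.8] F [1.3 7.1 7.6] w 21.2 q [0.25 0.59 1.8  0.   0.76 0.23]
```

```bash
python3 -m inch '[{"tx":0.25,"ty":0,"tz":0,"ax":0,"ay":0,"az":0,"jaw":0},{"tx":0,"ty":0,"tz":0,"ax":0,"ay":0,"az":0,"jaw":0}]'; python3 chk.py
python3 -m inch '[{"tx":0,"ty":0,"tz":0,"ax":0,"ay":0,"az":0,"jaw":1},{"tx":0,"ty":0,"tz":0,"ax":0,"ay":0,"az":0,"jaw":1},{"tx":0,"ty":0,"tz":0,"ax":0,"ay":0,"az":0,"jaw":1},{"tx":0,"ty":0,"tz":0,"ax":0,"ay":0,"az":0,"jaw":1},{"tx":0,"ty":0,"tz":0,"ax":0,"ay":0,"az":0,"jaw":1},{"tx":0,"ty":0,"tz":-3,"ax":0,"ay":0,"az":0,"jaw":1},{"tx":0,"ty":0,"tz":-4,"ax":0,"ay":0,"az":0,"jaw":1},{"tx":0,"ty":2,"tz":-4,"ax":0,"ay":0,"az":0,"jaw":1},{"tx":0,"ty":4,"tz":-3,"ax":0,"ay":0,"az":0,"jaw":1},{"tx":0,"ty":4,"tz":-2,"ax":0,"ay":0,"az":0,"jaw":1},{"tx":0,"ty":0,"tz":0,"ax":0,"ay":0,"az":0,"jaw":1},{"tx":0,"ty":0,"tz":0,"ax":0,"ay":0,"az":0,"jaw":1}]'
python3 - <<'E'
from h import *
im,d,c=snap('wrist'); save(im,'w6.png'); W=world(d,c); x,y,z=W[...,0],W[...,1],W[...,2]
k=(abs(x-571)<70)&(abs(y-113)<70)&(z>97)&(z<108); P=np.ascontiguousarray(W[k][:,:2].astype(np.float32))
if len(P)>3:
    (q,r)=cv2.minEnclosingCircle(P); v=np.array(q)-[570.1,113.4]; print('knob',len(P),q,r,'ang',np.degrees(np.arctan2(v[1],v[0])),np.hypot(*v))
E
python3 d.py 570 -150 240 0.9
```

```text
t: 28.35
ee_pos: [568.2, 156.8, 64.7]
orientation: [-3.14, -0.026, 0.004]
ft_force: [-1.5, 7.4, 9.6]
width: 21.3
ang 92.5 r 43.4 tan 1.1 rad 7.4
t: 29.85
ee_pos: [571.0, 56.1, 224.3]
orientation: [-3.141, -0.026, 0.001]
ft_force: [0.3, 1.3, -0.8]
width: 88.0
knob 432 (566.7132568359375, 157.0605010986328) 10.286803245544434 ang 94.43554896752985 43.7916588569449
shift cm [-0.44 20.65 -1.61] turn deg [-0.01  0.07  0.09]
t 29.9 pos [570.8  56.5 223.9] F [-0.8 -0.1  0.4] w 87.9 q [0.08 0.35 1.74 0.   1.05 0.06]
```

View pics/w6.png

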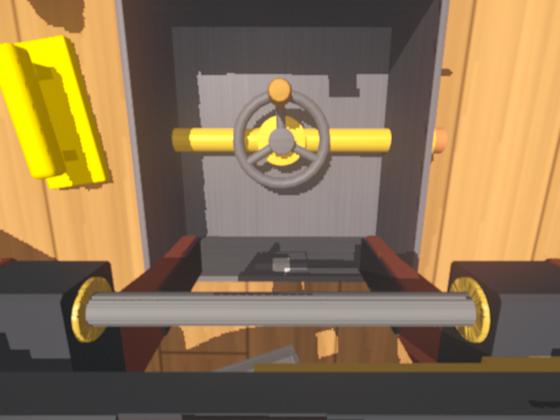

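The knob is free at about 93–94°, which is 87–89° back from the stop. I'll clear the arm and make the final check.

```bash
python3 -m inch '[{"tx":0,"ty":4,"tz":-2,"ax":0,"ay":0,"az":0,"jaw":1},{"tx":0,"ty":5,"tz":-2,"ax":0,"ay":0,"az":0,"jaw":1},{"tx":0,"ty":5,"tz":0,"ax":0,"ay":0,"az":0,"jaw":1},{"tx":0,"ty":4,"tz":0,"ax":0,"ay":0,"az":0,"jaw":1},{"tx":0,"ty":0,"tz":0,"ax":0,"ay":0,"az":0,"jaw":1},{"tx":0,"ty":0,"tz":0,"ax":0,"ay":0,"az":0,"jaw":1}]'
python3 - <<'E'
from h import *
for n in('scene','side'):
    im,d,c=snap(n); save(im,n+'9.png'); W=world(d,c); x,y,z=W[...,0],W[...,1],W[...,2]
    k=(abs(x-571)<130)&(y>215)&(y<340)&(z>135)&(z<360); P=W[k]; p=np.polyfit(P[:,2],P[:,1],1); print(n,'hatch',np.pi/2+np.arctan(p[0]))
    k=(abs(x-571)<70)&(abs(y-113)<70)&(z>99)&(z<106); P=W[k]; print('knob',len(P),P.mean(0) if len(P) else '')
    k=(abs(x-505)<120)&(abs(y+292)<90)&(z>62)&(z<75); print('float handle',np.percentile(z[k],[5,95]))
    for t in('mallet','sample','bottle'):
        m=masks_of(n,t)
        if m: P=W[m[0]['pixels']&(d>0)]; top=P[P[:,2]>np.percentile(P[:,2],97)-8]; print(t,np.round(top.mean(0)))
E
```

```text
t: 30.65
ee_pos: [574.2, -122.9, 263.8]
orientation: [-3.141, -0.028, 0.002]
ft_force: [0.4, 0.2, -0.4]
width: 88.0
scene hatch 1.9437063488411819
knob 25 [571.44589665 154.81636212 102.31232915]
float handle [64.27332566 73.1974468 ]
mallet [ 771. -111.  200.]
sample [555. 461.  31.]
bottle [310. 293. 150.]
side hatch 1.944840511299962
knob 28 [565.4048461  153.66789003 101.42306712]
float handle [64.20091387 71.7207067 ]
mallet [ 763. -115.  197.]
sample [517. 451.  36.]
bottle [302. 288. 149.]
```

View pics/scene9.png

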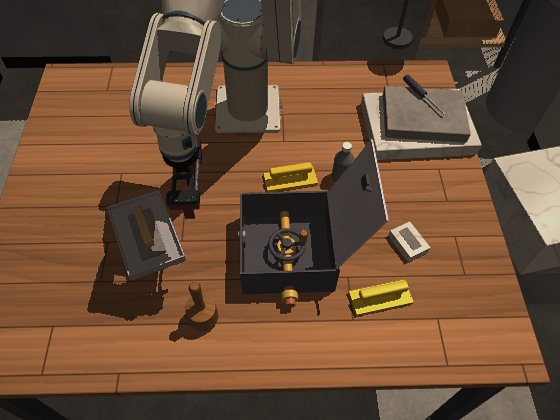

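```bash
python3 -c "
from workcell import ctrl; print(ctrl.close_job())"
```

```text
the job is handed in; nothing more can be done
None
```

The job is done and handed in at about 31 s of the 72 s allowed; no verdict was reported.

- **Float:** It lies flat inside the tray and has been let go. The handle top is about 69 mm above the bench and its direction matches the tray's to within about 1°.
- **Hatch:** I pressed the pad until the catch let go, at just over 7.6 N. It swung fully open and still measures 1.94 rad, against 1.95 for fully open.
- **Wheel:** I wound it anticlockwise by the crank knob for about 1.86 turns. At the stop the resistance jumped from about 2 N to 22 N.
- **Back-off:** I then turned it back and let go of the knob. It now stands at 92–94°, which is 87–90° back from the stop at about 181.5°.
- **Bystanders:** The mallet and bottle measure where they were at the start in both views. The sample is unmoved in the scene view. The side view disagreed by about 30 mm, most likely because the open hatch partly hides the sample there. I did not go near the yellow look-alikes.
- **Robot:** It stands clear at z ≈ 264 mm with the jaws open, and the force reading is near 0.

The first batch of moves was refused because every key has to be given. Nothing moved, so it had no effect on the job.

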